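# Open the touch-latch spice cupboard behind the mug

### The job

A mug has been left in front of the closed door of the small spice cupboard on the worktop. Without lifting it, push the mug along the worktop until it is out of the way of the door's swing; then press the door in near its free edge so that its touch catch lets go and the spring pushes it ajar, and push it from inside until it stands wide open, about square to the cupboard or farther. Keep the mug upright, never let the door touch it, and leave the tin, the kitchen timer and the glass on the worktop where they stand.

Things in the scene. Friction and masses are not known exactly. Their poses are not given: they have to be found in the camera images.
- cupboard: Low wooden cupboard fixed on the worktop: 150 deep (x), 400 wide (y), 210 high (mm), door included. Origin: centre of its underside. -x points out of its front to the robot, +y to its left seen from the robot, z up. Right half (y -200 to 0) shut by a plain white door without a handle; left half an open bay with a moka pot and a glass. On top, at the back, a matchbox and a lighter, 20 high.
- door (a joint): Door angle (rad): 0 shut and latched, positive open (free edge comes towards the robot), 1.57 square, stop at 1.75; -0.03 pressed in to the stop. Pressed in 4 to 6 mm at the free edge (6 to 8 N) the catch lets go; as the finger draws back, a spring drives it to about 0.27 within 0.4 s and it stays there, ajar. It then swings with slight drag and stays where left.
- door_hinge (a point): Point on the upright hinge axis at the height of the door's top (z = 206 mm): the door's right-hand edge, in the plane of its inner face; cupboard frame x = -81, y = -196 mm. The door is 196 wide, 198 high (z 8 to 206), 16 thick; shut, its outer face is at x = -97 and the front edges of the boards at x = -75 mm in the cupboard frame.
- door_corner (a point): Top corner of the door's free edge on its outer face, 198 mm from the hinge axis along the door, z = 206 mm; moves with the door. Ajar, the inner side of the free edge is about 55 mm in front of the boards. Behind the door, 20 to 35 mm from its free edge and 40 to 85 mm above the worktop, are the striker and spring plunger: reach in above them, near the door's top.
- mug: Mug, green above, white below, 101 high, round wall 78 across, handle reaching 77 from the cup's middle; loose, about 0.28 kg, slides along the worktop with a few newtons. Origin: on the worktop under the middle of cup and handle together; handle towards its -y, z up. Stands before the free half of the door, handle to the robot or to the left, 40 to 100 mm between its wall and the door.
- mug_middle (a point): Point on the axis of the mug's round cup, 50 mm above its underside (19 mm from the mug's origin, away from the handle). The round wall is clear of the door's swing when this point is over 240 mm from the hinge axis, seen from above; allow for the handle too.
- tuna_tin: Round food tin, 86 across, 40 high, loose bystander. Origin: centre of its underside. Tin, kitchen timer and glass stand in changing order at three places: one beyond the hinge end of the door, two beyond the cupboard's left end.
- timer: Cream wind-up kitchen timer with a grip bar on its dial, 66 across, 62 high, loose bystander. Origin: centre of its underside.
- tea_glass: Plain drinking glass standing on the worktop, 78 across, 92 high, loose bystander. Origin: centre of its underside. (Another glass stands inside the open bay.)
- door_press (a point): A good spot to press: on the door's outer face, 23 mm in from its free edge (175 mm from the hinge axis), 35 mm below its top (z = 171 mm). Moves with the door.
Mind the look-alikes: they are no part of the job. Several things look just like the mug: the one meant starts farthest to the robot's left.

How it is judged:
On the way, in this order (a step that is already met when the one before it is completed fails the run):
1. the mug has been pushed clear of the door's swing, the door still shut (horizontal distance between mug_middle and door_hinge above 0.24 m and value of joint door below 0.05 rad), for 0.1 s.
2. the catch has been pressed and the spring has pushed the door ajar (value of joint door above 0.15 rad), for 0.1 s.
3. the door has been pushed wide open (value of joint door above 1.25 rad), for 0.1 s.
At the end, for the whole second after the job is handed in: The door stands still, open by at least 1.25 rad (72 degrees); the mug stands upright (within 0.1 rad) and still on the worktop, its middle more than 240 mm from the door's hinge axis (value of joint door above 1.25 rad and velocity of joint door between -0.05 and 0.05 rad/s and horizontal distance between mug_middle and door_hinge above 0.24 m and height (world z) of mug between -0.01 and 0.01 m and angle between mug's own z axis and vertical below 0.1 rad and linear speed of mug below 0.02 m/s); the robot touches nothing.
It fails at once if the mug is lifted off the worktop (by more than 12 mm) (height (world z) of mug above 0.012 m).
It fails at once if the mug is tipped (by more than 0.35 rad) (angle between mug's own z axis and vertical above 0.35 rad).
It fails at once if the door or the cupboard touches the mug (contact force between cupboard and mug above 0.5 N).
It fails at once if the tin, the kitchen timer or the glass is moved by more than 20 mm (distance of any of tuna_tin, timer, tea_glass from where it was at the start of the episode above 0.02 m).
It also fails if it takes over 58 s, if anything falls off the work surface, if the arm or the gripper's body presses on something with over 40 N, if the wrist force passes 120 N, or if a joint passes its speed limit or range.

### The arm

A 6-joint arm with a two-finger parallel gripper is mounted at the origin on a cart in front of the work surface, level with it; the furniture and walls round the work are solid. World frame = base frame: x ahead of the robot, y to its left, z up, the work surface at z = 0. Lengths are in m, angles in rad, forces in N, time in s.
With the tool pointing down it reaches from about 0.2 to 0.875 m from the base axis. Payload 3.4 kg.
Tool frame: the origin (TCP) lies between the finger pads; the fingertips stand 8 mm ahead of it and the grasp point (between the pads) lies 11 mm behind it; z points along the fingers, y is the line along which they close (so a half turn about z gives the same grasp; the last joint's range is limited). The gripper opens to 94 mm and grips with 3 to 60 N. Pads are 16 mm wide; open, the fingers measure 119 mm over their backs; the gripper's body (75 mm by 177 mm) begins 78 mm behind the grasp point.
Start: joints at [-1.243, 0.276, 1.505, -0, 1.361, -0.121], TCP at [0.249, -0.518, 0.213] pointing down, gripper open.
Joint ranges: [-2.89, 2.89], [-0.75, 2.08], [0.22, 2.7], [-1.18, 4.32], [0.11, 2.71], [-2.7, 2.7]. Speed limits (rad/s): [2.57, 2.57, 3.14, 3.14, 3.14, 3.14].

### API

Orientations are given as a unit quaternion [x, y, z, w].
In Python, from station import arm gives the robot as it stands.
- The arm moves only by the shell command python3 -m jog 'ROWS' [FORCE]. ROWS is a JSON object whose one key "moves" holds a list of rows, each a list of 3 entries, a list of its own where there are three numbers: the turn, a rotation vector about the tool's x, y, z in units of 6 degrees (1.0 is 6 degrees), then the shift along the tool's x, y, z in units of 30 mm (1.0 is 30 mm), then the opening, from -1 (shut) to 1 (fully open). In form: {"moves": [[[rx, ry, rz], [x, y, z], grip], ...]}. A call has 1 to 20 rows; each row is the pose to reach, as a shift and turn from the pose commanded when the call began, along the tool's axes at that moment; what a row does not reach only later rows make up. A row lasts 1/10 s, in which the tool goes at most 50 mm and 8.59 degrees, less where a joint would pass 70% of its speed; a pose out of reach is approached as far as the arm can. A call with a gripper value outside its range is refused whole. The fingers move at their own pace and stop on an object; FORCE is the grip in N (left out, the last holds). Time passes only in rows, so rows that repeat a pose let the fingers close. It gives the time, the measured TCP pose, the force, the opening and the grip force at its end, in the units of the state.
- arm.read_state(): the state, without advancing time (a new reading comes with each control period).
- arm.snapshot(name): name is "side" or "top"; returns a dict with "color" (384x512x3 uint8, red, green, blue), "vertical_fov" (degrees; the focal length in pixels is half the picture's height over the tangent of half this angle, whatever the lens; pixels are square), "cx", "cy" (the principal point, pixels), "R" (3x3) and "t" (3): a world point X has camera coordinates R X + t. Camera axes: x right, y down, z forward; pixel columns grow to the right and rows downward; lengths in m; the calibration is good to about 2 mm. A picture is of the moment at which its call begins. There is no depth.
- arm.hand_in(): hands the job in; it is judged then, once.
Trained networks look in a picture, given as the dict that the camera call returned (one of the last four; its "shot" number tells which), for a name from the list of things; names that differ only in an ending like _2 or _b are one class to them, and where a whole thing is asked for, a point or a joint stands for the part that bears it (a point fixed in the world has none). Each returns a list of dicts, best first, with "conf" (0 to 1); they miss things now and then, are a little off and sometimes report something else, mostly with a low value. They report only what shows in the picture. A call takes as long as a camera call. They do not tell look-alikes from the thing itself.
- arm.spot_in(label, picture): "position" ([column, row] in pixels, amid what is visible of it).
- arm.landmark_of(label, picture): "position" ([column, row] in pixels: a listed point, or the origin of a listed thing).
The state is a dict: "time": time; "qpos": joint angles; "qvel": joint speeds; "tau": joint torques, N m; "position": TCP position; "tool_rot": TCP orientation; "contact_force": force on the tool from outside, world axes, zero at the start; "moment": the same for the moment, N m; "finger_gap": finger opening in m; "finger_force": force on a finger pad.
Only numpy, scipy, OpenCV 4.12 (cv2) and the standard library are available. Lean on these libraries where they do the work, as an engineer would, in place of code of your own. Each camera call takes 0.05 s, during which the arm holds its last target. There are 200 camera calls.

## Working session

There is one attempt and no reset: what is moved stays moved. The work goes in short steps, Python scripts to look and compute and a shell command to move; the robot and the scene stay as the last step left them, time stands still between calls to the robot, and variables do not carry over. Pictures are saved under pics/ and viewed, at most 10 in all, crops included, and the job is handed in when it is done.

```bash
mkdir -p pics
cat > h.py <<'E'
import numpy as np, cv2
from station import arm
from scipy.spatial.transform import Rotation as Ro
def K(p):
    f=p["color"].shape[0]/2/np.tan(np.radians(p["vertical_fov"])/2); return f,p["cx"],p["cy"]
def proj(p,X):
    f,cx,cy=K(p); c=np.asarray(p["R"])@np.asarray(X)+p["t"]; return np.array([f*c[0]/c[2]+cx,f*c[1]/c[2]+cy])
def ray(p,uv):
    f,cx,cy=K(p); R=np.asarray(p["R"]); d=R.T@np.array([(uv[0]-cx)/f,(uv[1]-cy)/f,1]); return -R.T@np.asarray(p["t"]),d/np.linalg.norm(d)
def onz(p,uv,z):
    o,d=ray(p,uv); return o+d*(z-o[2])/d[2]
def tri(p,u,q,v):
    o,d=ray(p,u);a,e=ray(q,v); s=np.linalg.lstsq(np.c_[d,-e],a-o,rcond=None)[0]
    A=o+d*s[0];B=a+e*s[1]; return (A+B)/2,np.linalg.norm(A-B)
def save(p,n,s=1.5): cv2.imwrite(n,cv2.resize(p["color"][...,::-1],None,fx=s,fy=s))
E
python3 - <<'E'
from h import *
np.set_printoptions(precision=3,suppress=True)
P={n:arm.snapshot(n) for n in("side","top")}
for n,p in P.items():
    save(p,f"pics/{n}0.png"); print(n,K(p),"campos",-np.array(p["R"]).T@p["t"])
    for l in["cupboard","door_hinge","door_corner","door_press","mug","mug_middle","tuna_tin","timer","tea_glass"]:
        print(l,[(np.round(d["position"],1).tolist(),round(d["conf"],2)) for d in arm.landmark_of(l,p)[:4]])
print(arm.read_state())
E
```

```text
side (np.float64(450.777008161118), 254.53309698327726, 199.04882992885172) campos [ 0.039 -0.925  1.038]
cupboard []
door_hinge [([303.9, 215.8], 0.74)]
door_corner [([259.9, 182.5], 0.68)]
door_press [([259.7, 198.0], 0.81)]
mug [([270.5, 329.1], 0.95)]
mug_middle [([353.0, 257.0], 0.78), ([267.7, 322.6], 0.57)]
tuna_tin [([221.2, 197.2], 0.56)]
timer [([305.6, 296.1], 0.78), ([215.7, 197.4], 0.44)]
tea_glass [([186.0, 208.4], 0.98)]
top (np.float64(454.64174263507914), 246.28125184603215, 183.0496940975563) campos [0.464 0.038 1.446]
cupboard []
door_hinge [([312.6, 168.4], 0.69)]
door_corner [([245.8, 184.0], 0.55)]
door_press [([250.1, 182.9], 0.7)]
mug [([333.8, 138.8], 0.88), ([272.2, 226.8], 0.76), ([345.9, 235.1], 0.68)]
mug_middle [([270.6, 218.7], 0.96), ([329.5, 135.3], 0.75), ([352.3, 240.6], 0.58)]
tuna_tin [([164.7, 195.5], 0.58)]
timer [([327.8, 196.0], 0.69)]
tea_glass [([162.7, 243.1], 0.93)]
{'time': 1.0, 'qpos': array([-1.243,  0.276,  1.505, -0.   ,  1.361, -0.121]), 'qvel': array([-0.001, -0.001,  0.   ,  0.001,  0.001,  0.001]), 'tau': array([  0.001, -40.447, -23.75 ,   0.07 ,   0.025,  -0.   ]), 'position': array([ 0.249, -0.518,  0.213]), 'tool_rot': array([0.975, 0.223, 0.   , 0.   ]), 'contact_force': array([-0.771, -0.716, -0.005]), 'moment': array([-0.013,  0.047,  0.029]), 'finger_force': 0.0, 'finger_gap': 0.09416718052963409}
```

View pics/side0.png

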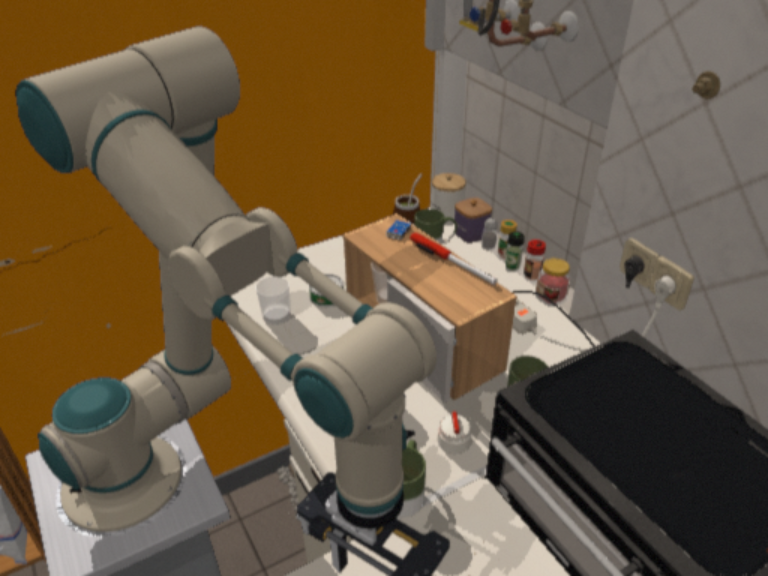

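View pics/top0.png

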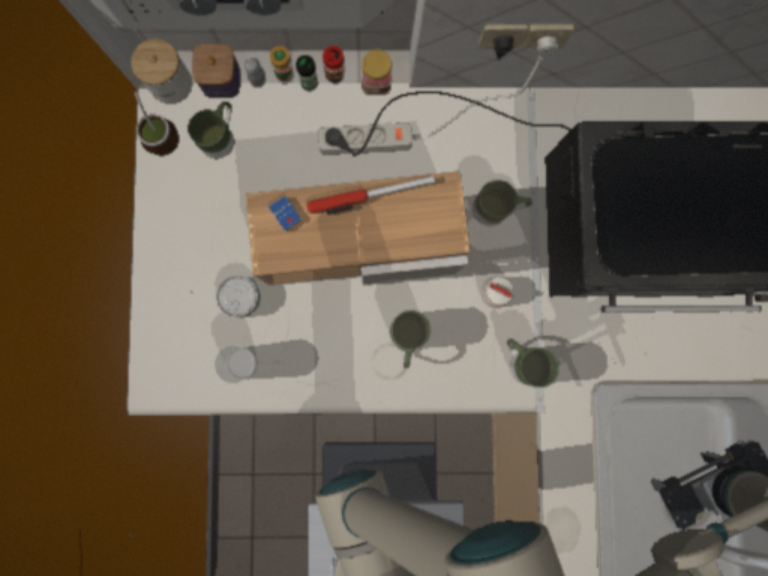

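Run:
```python
from h import *
np.set_printoptions(precision=3,suppress=True)
q=arm.snapshot("top"); p=arm.snapshot("side")
for l,z in[("door_hinge",.206),("door_corner",.206),("door_press",.171),("mug",0),("mug_middle",.05),("tuna_tin",0),("timer",0),("tea_glass",0)]:
    a=arm.landmark_of(l,q);b=arm.landmark_of(l,p)
    for d in a[:3]: print(l,"top z",onz(q,d["position"],z)[:2])
    for d in b[:2]: print("   side",onz(p,d["position"],z)[:2])
    if a and b: print("   tri",*tri(q,a[0]["position"],p,b[0]["position"]))
s=lambda u,v,z:onz(q,(u/1.5,v/1.5),z)[:2]
print("edge",s(300,412,0),s(130,412,0),"mug rim",s(391,328,.1),s(430,328,.1),s(410,309,.1),s(410,349,.1),"handle tip",s(407,366,.06))
print("cup top corners",s(247,195,.21),s(462,174,.21),s(468,252,.21),s(254,283,.21))
print("door top outer",s(361,275,.206),s(467,262,.206))
print("glass",s(237,281,.092),s(237,300,.092),s(238,362,.04), "timer",s(499,292,.05),"mug3",s(535,367,.1))
c=q["color"][175:265,215:370][...,::-1]; cv2.imwrite("pics/c1.png",cv2.resize(c,None,fx=5,fy=5,interpolation=2))
```

```text
door_hinge top z [ 0.636 -0.152]
   side [ 0.639 -0.141]
   tri [ 0.634 -0.15   0.215] 0.0017814027982880033
   side [0.624 0.058]
door_press top z [0.599 0.03 ]
   side [0.61  0.025]
   tri [0.605 0.028 0.17 ] 0.012232326301323078
mug top z [ 0.491 -0.05 ]
mug top z [ 0.765 -0.249]
mug top z [ 0.453 -0.284]
   side [ 0.451 -0.285]
   tri [ 0.531 -0.087 -0.291] 0.07895748553023675
mug_middle top z [ 0.775 -0.22 ]
mug_middle top z [ 0.501 -0.043]
mug_middle top z [ 0.428 -0.3  ]
   side [ 0.431 -0.304]
   side [ 0.764 -0.234]
   tri [ 0.656 -0.211 -0.111] 0.309359102378305
tuna_tin top z [0.572 0.297]
   side [0.57  0.304]
   tri [0.569 0.297 0.005] 0.004509681200727263
timer top z [ 0.585 -0.236]
   side [ 0.588 -0.252]
   tri [ 0.591 -0.241 -0.015] 0.009735606031827727
tea_glass top z [0.438 0.293]
   side [0.442 0.289]
   side [ 0.584 -0.251]
   tri [ 0.441  0.292 -0.002] 0.004708223971089974
edge [0.335 0.176] [0.336 0.53 ] mug rim [ 0.505 -0.012] [ 0.505 -0.088] [ 0.543 -0.05 ] [ 0.464 -0.049] handle tip [ 0.43  -0.045]
cup top corners [0.748 0.256] [ 0.786 -0.142] [ 0.64 -0.15] [0.585 0.241]
door top outer [0.599 0.046] [ 0.622 -0.148]
glass [0.601 0.294] [0.563 0.294] [0.439 0.3  ] timer [ 0.58  -0.236] mug3 [ 0.428 -0.293]
```

View pics/c1.png

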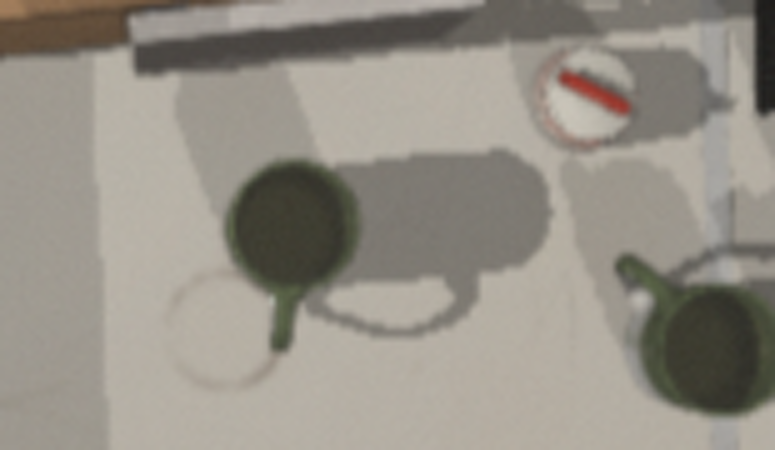

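The target mug is the one before the door: cup middle ≈ (0.502, −0.049), handle towards the robot (crop (283,330)). The door's top outer edge runs from crop (135,60) to (480,10), the timer is beyond the hinge at crop (590,95), and the tin and glass are on the left at y≈0.29.

```bash
cat >> h.py <<'E'
np.set_printoptions(precision=3,suppress=True)
def to(pos,yaw_y=None,s=None):
    """units for a move to pos with tool down, tool y axis at world angle yaw_y (deg)"""
    s=s or arm.read_state(); R=Ro.from_quat(s["tool_rot"])
    sh=R.inv().apply(np.array(pos)-s["position"])/.03
    t=np.zeros(3)
    if yaw_y is not None:
        a=np.radians(yaw_y); y=np.array([np.cos(a),np.sin(a),0]); z=np.array([0,0,-1.]); x=np.cross(y,z)
        t=(R.inv()*Ro.from_matrix(np.c_[x,y,z])).as_rotvec(degrees=True)/6
    return t,sh
E
python3 - <<'E'
from h import *
print(to([.507,-.124,.213],6.8)); print(to([.507,-.124,.034],6.8))
E
```

```text
(array([  0.001,   0.001, -11.848]), array([13.434, -8.111,  0.015]))
(array([  0.001,   0.001, -11.848]), array([13.434, -8.111,  5.982]))
```

```bash
python3 -m jog '{"moves": [[[0,0,-3],[3.4,-2,0],0.2],[[0,0,-6],[6.7,-4,0],0.2],[[0,0,-9],[10,-6,0],0.2],[[0,0,-11.85],[13.43,-8.11,0],0.2],[[0,0,-11.85],[13.43,-8.11,0],0.2],[[0,0,-11.85],[13.43,-8.11,0],0.2],[[0,0,-11.85],[13.43,-8.11,0],0.2],[[0,0,-11.85],[13.43,-8.11,0],0.2],[[0,0,-11.85],[13.43,-8.11,0],0.2],[[0,0,-11.85],[13.43,-8.11,0],0.2],[[0,0,-11.85],[13.43,-8.11,0],0.2],[[0,0,-11.85],[13.43,-8.11,0],0.2],[[0,0,-11.85],[13.43,-8.11,0],0.2],[[0,0,-11.85],[13.43,-8.11,0],0.2],[[0,0,-11.85],[13.43,-8.11,0],0.2],[[0,0,-11.85],[13.43,-8.11,0],0.2]]}'
python3 - <<'E'
from h import *
q=arm.snapshot("top");p=arm.snapshot("side")
for l,z in[("door_hinge",.206),("door_corner",.206),("door_press",.171),("mug_middle",.05),("mug",0)]:
    for n,k in(("top",q),("side",p)):
        for d in arm.landmark_of(l,k)[:3]: print(l,n,onz(k,d["position"],z)[:2],round(d["conf"],2))
print(to([.507,-.124,.213],6.8),to([.507,-.124,.034],6.8))
save(p,"pics/side1.png")
E
```

```text
time: 3.5
position: [0.5066, -0.1248, 0.2135]
tool_rot: [0.664, 0.747, -0.0, 0.0]
contact_force: [-0.9, 0.7, -0.5]
finger_gap: 0.0566
finger_force: 0.0
door_hinge top [ 0.645 -0.159] 0.56
door_hinge side [ 0.654 -0.149] 0.68
door_corner top [0.597 0.04 ] 0.96
door_corner top [ 0.481 -0.041] 0.44
door_corner side [0.611 0.055] 0.94
door_corner side [ 0.43  -0.176] 0.48
door_press top [0.61  0.032] 0.62
door_press side [0.606 0.024] 0.91
mug_middle top [ 0.43  -0.297] 0.9
mug_middle top [ 0.772 -0.233] 0.76
mug_middle top [ 0.503 -0.047] 0.73
mug_middle side [ 0.431 -0.298] 0.8
mug_middle side [ 0.504 -0.04 ] 0.74
mug_middle side [ 0.764 -0.233] 0.57
mug top [ 0.447 -0.288] 0.96
mug top [ 0.489 -0.05 ] 0.95
mug top [ 0.782 -0.242] 0.91
mug side [ 0.436 -0.282] 0.97
mug side [ 0.474 -0.058] 0.95
(array([0.   , 0.001, 0.004]), array([0.001, 0.002, 0.016])) (array([0.   , 0.001, 0.004]), array([0.001, 0.002, 5.982]))
```

View pics/side1.png

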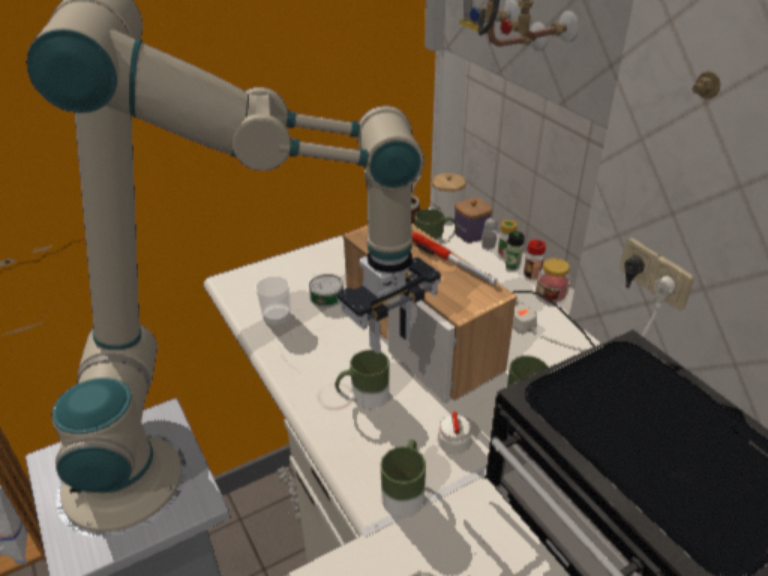

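The gripper hangs above the worktop with its fingertips near (375,345). The target mug is at (370,380), its handle at (343,385). I'll check by projection that the fingertips are where the calibration says.

Run:
```python
from h import *
p=arm.snapshot("side");q=arm.snapshot("top")
T=arm.read_state()["position"]
for n,X in(("tcp",T),("fingerA",T+[.033,.004,-.008]),("fingerB",T+[-.033,-.004,-.008]),("mugtop",[.502,-.048,.1]),("mugbase",[.502,-.048,0])): print(n,proj(p,X)*1.5,proj(q,X)*1.5)
for l in("door_hinge","door_corner","door_press"):
    a=arm.landmark_of(l,q);b=arm.landmark_of(l,p)
    if a and b: print(l,*tri(q,a[0]["position"],p,b[0]["position"]))
# hinge and corner by hand: door outer top corners
cv2.imwrite("pics/c2.png",cv2.resize(p["color"][150:300,200:370][...,::-1],None,fx=4,fy=4,interpolation=2))
```

```text
tcp [388.691 339.97 ] [455.52  324.943]
fingerA [402.883 335.936] [452.416 306.962]
fingerB [374.174 350.701] [457.489 343.342]
mugtop [367.594 361.412] [409.469 329.67 ]
mugbase [368.694 396.114] [406.478 331.019]
door_hinge [ 0.637 -0.154  0.212] 0.003308566165982345
door_press [0.602 0.022 0.168] 0.0026464955900912697
```

View pics/c2.png

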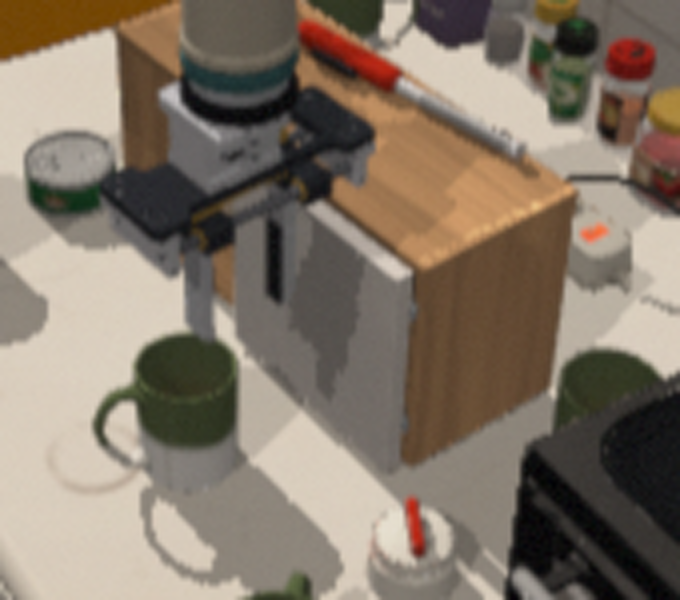

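The projection agrees: the fingertip pixel positions match the picture. Next I'll descend behind the mug.

```bash
python3 -m jog '{"moves": [[[0,0,0],[0,0,1],0.2],[[0,0,0],[0,0,2],0.2],[[0,0,0],[0,0,3],0.2],[[0,0,0],[0,0,4],0.2],[[0,0,0],[0,0,5],0.2],[[0,0,0],[0,0,5.7],0.2],[[0,0,0],[0,0,5.97],0.2],[[0,0,0],[0,0,5.97],0.2],[[0,0,0],[0.3,0,5.97],0.2],[[0,0,0],[0.6,0,5.97],0.2],[[0,0,0],[0.9,0,5.97],0.2],[[0,0,0],[1.2,0,5.97],0.2],[[0,0,0],[1.5,0,5.97],0.2],[[0,0,0],[1.8,0,5.97],0.2],[[0,0,0],[2.1,0,5.97],0.2],[[0,0,0],[2.1,0,5.97],0.2]]}'
python3 - <<'E'
from h import *
q=arm.snapshot("top");p=arm.snapshot("side")
for n,k in(("top",q),("side",p)):
    for d in arm.landmark_of("mug_middle",k)[:4]: print(n,onz(k,d["position"],.05)[:2],round(d["conf"],2))
E
```

```text
time: 6.1
position: [0.4995, -0.0604, 0.0346]
tool_rot: [0.664, 0.748, 0.0, 0.0]
contact_force: [1.5, -0.6, 0.8]
finger_gap: 0.0565
finger_force: 0.9
top [ 0.767 -0.226] 0.74
top [ 0.431 -0.291] 0.66
top [ 0.496 -0.028] 0.5
side [ 0.77  -0.236] 0.81
side [ 0.503 -0.023] 0.72
side [ 0.432 -0.299] 0.61
```

```bash
python3 -m jog '{"moves": [[[0,0,0],[0.3,0,0],0.2],[[0,0,0],[0.65,0,0],0.2],[[0,0,0],[1.0,0,0],0.2],[[0,0,0],[1.35,0,0],0.2],[[0,0,0],[1.7,0,0],0.2],[[0,0,0],[2.05,0,0],0.2],[[0,0,0],[2.4,0,0],0.2],[[0,0,0],[2.75,0,0],0.2],[[0,0,0],[3.1,0,0],0.2],[[0,0,0],[3.45,0,0],0.2],[[0,0,0],[3.8,0,0],0.2],[[0,0,0],[4.15,0,0],0.2],[[0,0,0],[4.5,0,0],0.2],[[0,0,0],[4.85,0,0],0.2],[[0,0,0],[5.2,0,0],0.2],[[0,0,0],[5.5,0,0],0.2],[[0,0,0],[5.75,0,0],0.2],[[0,0,0],[5.85,0,0],0.2],[[0,0,0],[5.85,0,0],0.2]]}'
python3 - <<'E'
from h import *
q=arm.snapshot("top");p=arm.snapshot("side")
for n,k in(("top",q),("side",p)):
    for d in arm.landmark_of("mug_middle",k)[:4]: print(n,onz(k,d["position"],.05)[:2],round(d["conf"],2))
save(q,"pics/top2.png")
E
```

```text
time: 8.2
position: [0.4786, 0.1132, 0.0343]
tool_rot: [0.664, 0.748, 0.0, -0.0]
contact_force: [-0.2, -1.3, -0.6]
finger_gap: 0.0564
finger_force: 0.4
top [ 0.768 -0.229] 0.98
top [ 0.433 -0.298] 0.82
side [ 0.775 -0.231] 0.76
side [ 0.427 -0.304] 0.75
```

View pics/top2.png

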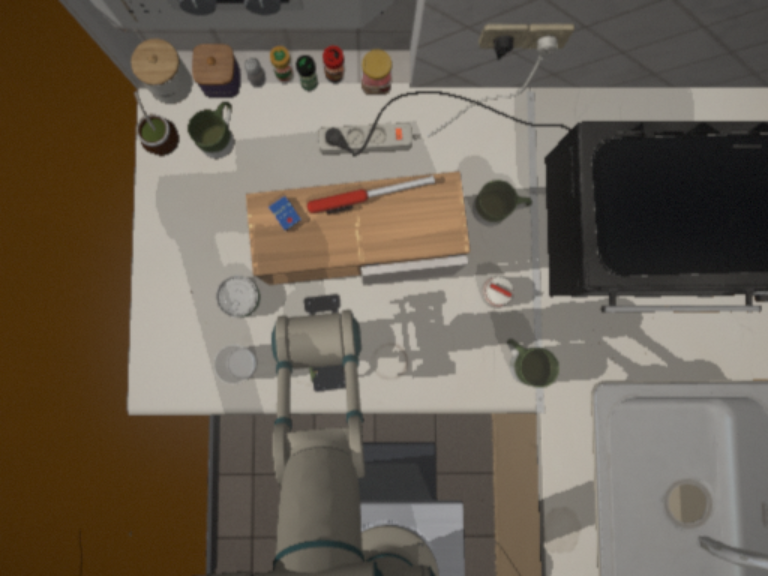

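The gripper head hides the mug at about (325,345). It's left of the door's edge and has moved with the fingers to about (0.475, 0.148). Next I'll back off, rise and close the fingers.

```bash
python3 -m jog '{"moves": [[[0,0,0],[-0.5,0,0],0.2],[[0,0,0],[-1,0,0],0.2],[[0,0,0],[-1.7,0,0],0.2],[[0,0,0],[-1.7,0,-1],0.2],[[0,0,0],[-1.7,0,-2],0.2],[[0,0,0],[-1.7,0,-3],-1],[[0,0,0],[-1.7,0,-4.4],-1],[[0,0,0],[-1.7,0,-4.4],-1],[[0,0,0],[-1.7,0,-4.4],-1],[[0,0,0],[-1.7,0,-4.4],-1],[[0,0,0],[-1.7,0,-4.4],-1]]}' 5
python3 - <<'E'
from h import *
q=arm.snapshot("top");p=arm.snapshot("side")
for n,k in(("top",q),("side",p)):
  for l,z in (("mug_middle",.05),("mug",0),("door_corner",.206),("door_press",.171),("door_hinge",.206)):
    for d in arm.landmark_of(l,k)[:4]: print(n,l,onz(k,d["position"],z)[:2],round(d["conf"],2))
print(to([.563,.016,.166],6.8))
E
```

```text
time: 9.5
position: [0.4835, 0.0621, 0.1648]
tool_rot: [0.664, 0.748, -0.001, -0.001]
contact_force: [0.9, -0.4, -0.0]
finger_gap: 0.0115
finger_force: 0.0
top mug_middle [ 0.429 -0.297] 0.75
top mug_middle [ 0.763 -0.238] 0.75
top mug_middle [0.476 0.157] 0.56
top mug [ 0.769 -0.258] 0.96
top mug [ 0.451 -0.274] 0.67
top mug [0.457 0.144] 0.62
top door_corner [0.595 0.038] 0.9
top door_press [0.6   0.029] 0.58
top door_hinge [ 0.64 -0.15] 0.86
top door_hinge [0.447 0.13 ] 0.27
side mug_middle [0.481 0.166] 0.97
side mug_middle [ 0.762 -0.233] 0.8
side mug_middle [ 0.447 -0.295] 0.59
side mug [0.448 0.15 ] 0.94
side mug [ 0.448 -0.279] 0.81
side door_corner [0.613 0.062] 0.72
side door_press [0.607 0.028] 0.64
side door_hinge [ 0.641 -0.148] 0.92
(array([0.001, 0.001, 0.003]), array([-1.836,  2.409,  0.013]))
```

```bash
python3 -m jog '{"moves": [[[0,0,0],[-1,1,0],-1],[[0,0,0],[-1.85,2,0],-1],[[0,0,0],[-1.85,2.4,0],-1],[[0,0,0],[-1.85,2.6,0],-1],[[0,0,0],[-1.85,2.8,0],-1],[[0,0,0],[-1.85,2.9,0],-1],[[0,0,0],[-1.85,3.0,0],-1],[[0,0,0],[-1.85,3.0,0],-1],[[0,0,0],[-1.85,3.0,0],-1]]}'
```

```text
time: 11.0
position: [0.5802, 0.018, 0.1665]
tool_rot: [0.664, 0.748, -0.0, -0.0]
contact_force: [-0.1, -0.3, -0.5]
finger_gap: 0.0007
finger_force: 0.0
```

```bash
python3 -m jog '{"moves": [[[0,0,0],[0,0.1,0],-1],[[0,0,0],[0,0.2,0],-1],[[0,0,0],[0,0.2,0],-1]]}' ; python3 -m jog '{"moves": [[[0,0,0],[0,0.07,0],-1],[[0,0,0],[0,0.07,0],-1]]}';python3 -m jog '{"moves": [[[0,0,0],[0,0.07,0],-1],[[0,0,0],[0,0.07,0],-1]]}'
```

```text
time: 11.3
position: [0.5871, 0.0184, 0.1664]
tool_rot: [0.664, 0.748, 0.0, 0.0]
contact_force: [-0.9, -0.3, 0.5]
finger_gap: 0.0009
finger_force: 0.0
time: 11.5
position: [0.5889, 0.0186, 0.1663]
tool_rot: [0.664, 0.748, 0.0, 0.0]
contact_force: [0.5, -0.3, 0.2]
finger_gap: 0.0007
finger_force: 0.0
time: 11.7
position: [0.5899, 0.0188, 0.1663]
tool_rot: [0.664, 0.748, -0.001, -0.001]
contact_force: [-2.5, 0.1, 2.1]
finger_gap: 0.0007
finger_force: 1.3
```

```bash
python3 -m jog '{"moves": [[[0,0,0],[0,0.07,0],-1],[[0,0,0],[0,0.1,0],-1],[[0,0,0],[0,0.1,0],-1]]}' ; python3 -m jog '{"moves": [[[0,0,0],[0,0.07,0],-1],[[0,0,0],[0,0.07,0],-1]]}'
```

```text
time: 12.0
position: [0.5912, 0.0191, 0.1663]
tool_rot: [0.664, 0.748, -0.002, -0.002]
contact_force: [-6.7, -0.6, 4.1]
finger_gap: 0.0003
finger_force: 3.2
time: 12.2
position: [0.5935, 0.0195, 0.1663]
tool_rot: [0.664, 0.748, -0.002, -0.002]
contact_force: [-7.4, -0.6, 4.1]
finger_gap: 0.0004
finger_force: 3.1
```

```bash
python3 -m jog '{"moves": [[[0,0,0],[0,0.07,0],-1],[[0,0,0],[0,0.07,0],-1]]}'; python3 -m jog '{"moves": [[[0,0,0],[0,-0.6,0],-1],[[0,0,0],[0,-1.6,0],-1],[[0,0,0],[0,-2.6,0],-1],[[0,0,0],[0,-3.2,0],-1],[[0,0,0],[0,-3.2,0],-1],[[0,0,0],[0,-3.2,0],-1],[[0,0,0],[0,-3.2,0],-1]]}'
python3 - <<'E'
from h import *
q=arm.snapshot("top");p=arm.snapshot("side")
for n,k in(("top",q),("side",p)):
  for l,z in (("mug_middle",.05),("door_corner",.206),("door_press",.171),("door_hinge",.206)):
    for d in arm.landmark_of(l,k)[:1]: print(n,l,onz(k,d["position"],z)[:2],round(d["conf"],2))
a=cv2.resize(q["color"][130:260,180:350],None,fx=3.5,fy=3.5); b=cv2.resize(p["color"][130:260,180:310],None,fx=3.5,fy=3.5)
cv2.imwrite("pics/c3.png",cv2.resize(np.hstack([a,b])[...,::-1],(800,347)))
E
```

```text
time: 12.4
position: [0.595, 0.0198, 0.1663]
tool_rot: [0.664, 0.748, -0.002, -0.002]
contact_force: [-6.7, -0.8, 4.3]
finger_gap: 0.0007
finger_force: 3.6
time: 13.1
position: [0.5043, 0.0083, 0.1666]
tool_rot: [0.664, 0.748, 0.001, 0.001]
contact_force: [0.6, -0.2, 0.4]
finger_gap: 0.0005
finger_force: 0.0
top mug_middle [ 0.429 -0.302] 0.98
top door_press [0.567 0.005] 0.57
top door_hinge [ 0.634 -0.151] 0.62
side mug_middle [ 0.43  -0.305] 0.88
side door_corner [0.552 0.04 ] 0.84
side door_press [0.554 0.008] 0.86
side door_hinge [ 0.641 -0.138] 0.71
```

View pics/c3.png

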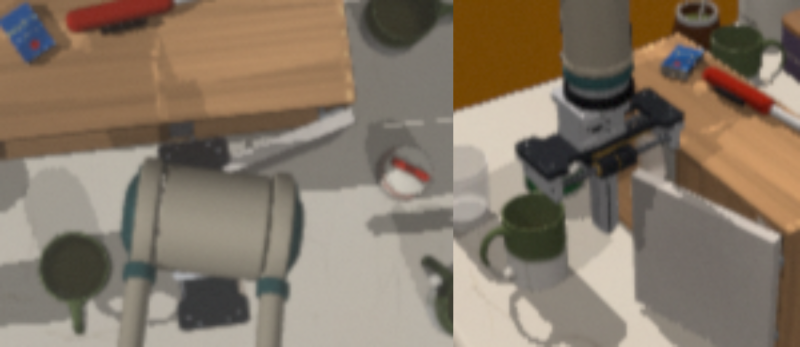

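The door stands ajar: free edge at about (235,160) in the left half, and the mug is well to the left at (75,268). Now I'll go round the free edge and in behind it.

```bash
python3 -m jog '{"moves": [[[0,0,0],[1,0,0],-1],[[0,0,0],[2,0,0],-1],[[0,0,0],[2,1,0],-1],[[0,0,0],[2,2,0],-1],[[0,0,0],[2,2.8,0],-1],[[0,0,0],[2,3.06,0],-1],[[0,0,0],[2,3.06,0],-1],[[0,0,0],[1.5,3.06,0],-1],[[0,0,0],[1.0,3.06,0],-1],[[0,0,0],[0.6,3.06,0],-1],[[0,0,0],[0.6,3.06,0],-1]]}'
python3 - <<'E'
from h import *
p=arm.snapshot("side"); cv2.imwrite("pics/c4.png",cv2.resize(p["color"][130:260,180:310][...,::-1],None,fx=4,fy=4,interpolation=2))
E
```

```text
time: 14.7
position: [0.5914, 0.0347, 0.1666]
tool_rot: [0.665, 0.747, -0.0, 0.0]
contact_force: [-0.5, 0.7, 0.2]
finger_gap: 0.0007
finger_force: 0.0
```

View pics/c4.png

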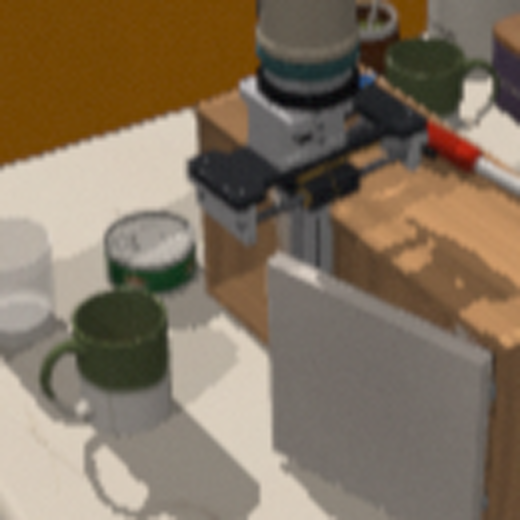

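The fingers (310,240) are behind the door's top corner with no contact yet. Now I'll sweep along an arc about the hinge.

```bash
python3 -m jog '{"moves": [[[0,0,0],[-0.3,0,0],-1],[[0,0,0],[-0.63,0,0],-1],[[0,0,0],[-0.85,-0.25,0],-1],[[0,0,0],[-1.03,-0.53,0],-1],[[0,0,0],[-1.17,-0.9,0],-1],[[0,0,0],[-1.3,-1.3,0],-1],[[0,0,0],[-1.5,-1.67,0],-1],[[0,0,0],[-1.67,-2.03,0],-1],[[0,0,0],[-1.92,-2.37,0],-1],[[0,0,0],[-2.17,-2.7,0],-1],[[0,0,0],[-2.17,-2.7,0],-1]]}'
python3 - <<'E'
from h import *
q=arm.snapshot("top");p=arm.snapshot("side")
for n,k in(("top",q),("side",p)):
  for l,z in (("door_corner",.206),("door_press",.171),("door_hinge",.206)):
    for d in arm.landmark_of(l,k)[:1]: print(n,l,onz(k,d["position"],z)[:2],round(d["conf"],2))
E
```

```text
time: 15.85
position: [0.5166, -0.0382, 0.1663]
tool_rot: [0.664, 0.747, -0.001, -0.001]
contact_force: [-1.5, -0.3, 0.5]
finger_gap: 0.0003
finger_force: 0.0
top door_hinge [ 0.639 -0.148] 0.49
side door_corner [ 0.479 -0.047] 0.71
side door_press [ 0.492 -0.052] 0.8
side door_hinge [ 0.642 -0.146] 0.67
```

```bash
python3 -m jog '{"moves": [[[0,0,0],[-0.28,-0.3,0],-1],[[0,0,0],[-0.56,-0.6,0],-1],[[0,0,0],[-0.9,-0.85,0],-1],[[0,0,0],[-1.23,-1.1,0],-1],[[0,0,0],[-1.6,-1.3,0],-1],[[0,0,0],[-1.96,-1.5,0],-1],[[0,0,0],[-2.3,-1.63,0],-1],[[0,0,0],[-2.6,-1.72,0],-1],[[0,0,0],[-2.85,-1.79,0],-1],[[0,0,0],[-3.05,-1.83,0],-1],[[0,0,0],[-3.2,-1.87,0],-1],[[0,0,0],[-3.3,-1.88,0],-1],[[0,0,0],[-3.3,-1.88,0],-1]]}'
python3 -m jog '{"moves": [[[0,0,0],[0.5,0,0],-1],[[0,0,0],[1.5,0,0],-1],[[0,0,0],[2,0,-1],-1],[[0,0,0],[2,0,-2],-1],[[0,0,0],[2,0,-3],-1],[[0,0,0],[2,0,-3],-1],[[0,0,0],[2,0,-3],-1],[[0,0,0],[2,0,-3],-1],[[0,0,0],[2,0,-3],-1]]}'
python3 - <<'E'
from h import *
q=arm.snapshot("top");p=arm.snapshot("side")
for n,k in(("top",q),("side",p)):
  for l,z in (("mug_middle",.05),("door_corner",.206),("door_hinge",.206),("tuna_tin",0),("timer",0),("tea_glass",0)):
    for d in arm.landmark_of(l,k)[:3]: print(n,l,onz(k,d["position"],z)[:2],round(d["conf"],2))
a=cv2.resize(p["color"][100:370,100:400],None,fx=2,fy=2)
cv2.imwrite("pics/c5.png",a[...,::-1])
E
```

```text
time: 17.55
position: [0.4744, -0.1425, 0.1662]
tool_rot: [0.664, 0.748, -0.0, -0.0]
contact_force: [-0.6, 1.1, -0.5]
finger_gap: 0.0005
finger_force: 0.0
time: 18.45
position: [0.4665, -0.082, 0.2549]
tool_rot: [0.664, 0.748, -0.001, -0.001]
contact_force: [-0.5, -0.1, -0.8]
finger_gap: 0.0004
finger_force: 0.0
top mug_middle [0.483 0.154] 0.94
top mug_middle [ 0.432 -0.303] 0.78
top mug_middle [ 0.775 -0.222] 0.7
top door_hinge [ 0.641 -0.154] 0.81
top tuna_tin [0.572 0.295] 0.79
top timer [ 0.579 -0.238] 0.67
top tea_glass [0.433 0.294] 0.67
side mug_middle [ 0.429 -0.301] 0.67
side mug_middle [ 0.778 -0.231] 0.65
side mug_middle [0.487 0.157] 0.59
side door_corner [ 0.45  -0.163] 0.69
side door_hinge [ 0.632 -0.151] 0.73
side tuna_tin [0.566 0.292] 0.6
side tea_glass [0.44  0.288] 0.96
```

View pics/c5.png

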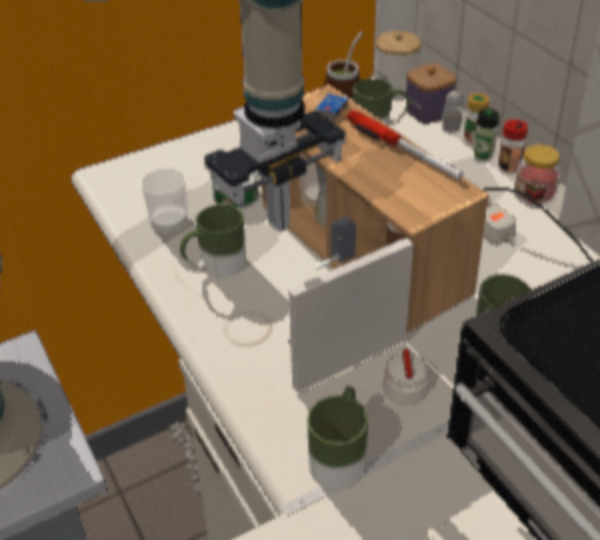

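The door stands about square to the cupboard (free edge at (295,340)). The mug is upright at (220,240), the bystanders haven't moved, and the gripper is touching nothing.

```bash
python3 -c "
from station import arm
print(arm.hand_in())"
```

```text
the job is handed in; nothing more can be done
None
```

I handed the job in at about 18.5 s. The mug is pushed well clear and upright, the door is pressed ajar and then opened to about 1.45 rad (roughly square), and the tin, timer and glass are where they stood. The hand-in returned no verdict.

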